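# Level the crepe griddle and lean on the level

## Robot

A 6-joint arm with a two-finger parallel gripper is mounted at the origin on the work surface. World frame = base frame: x ahead of the robot, y to its left, z up, the work surface at z = 0. Lengths are in m, angles in rad, forces in N, time in s.
With the tool pointing down it reaches from about 0.35 to 0.8 m from the base axis. Payload 7.3 kg.
Tool frame: the origin (TCP) lies midway between the tips of the shut fingers; the grasp point (between the pads) lies 19 mm behind it; z points along the fingers, y is the line along which they close (so a half turn about z gives the same grasp; the last joint's range is limited). The gripper opens to 85 mm and grips with 20 to 120 N. Pads are 22 mm wide; open, the fingers measure 114 mm over their backs; the gripper's body (76 mm by 85 mm) begins 54 mm behind the grasp point. The pads swing forward as they close: fully open they stand 13 mm farther back than shut.
Start: joints at [-1.355, 0.342, 1.524, -0, 1.275, -0.146], TCP at [0.186, -0.491, 0.209] pointing down, gripper open.
Joint ranges: [-2.53, 2.53], [-0.77, 2.02], [0.04, 2.7], [-1, 4.14], [0.28, 2.66], [-3.11, 3.11]. Speed limits (rad/s): [2.57, 2.57, 3.14, 3.14, 3.14, 3.14].

## Interface

Orientations are given as [roll, pitch, yaw] about the fixed x, y, z axes, in that order (R = Rz(yaw) Ry(pitch) Rx(roll)).
In Python, from station import robot, eyes, order, nets gives the robot as it stands.
- The arm moves only by the tool jog_arm, never from a script. Its argument "commands" is a list of rows, each a list of 7 numbers: the shift along the world's x, y, z scaled (see below), then the turn, a rotation vector about the world's x, y, z scaled (see below), then the closure, from -1 (fully open) to 1 (shut). In form: [[x, y, z, ax, ay, az, hand], ...]. A call has 1 to 8 rows; each row is the pose to reach, as a shift and turn from the pose commanded when the call began; what a row does not reach only later rows make up. The controller multiplies each number of a shift by 0.3 m and each number of a turn by 90 degrees. A row lasts 1/8 s, in which the tool goes at most 62.5 mm and 10.7 degrees, less where a joint would pass 70% of its speed; a pose out of reach is approached as far as the arm can. A call with a number of a shift or a turn outside -1 to 1 is refused whole. A call with a gripper value outside its range is refused whole. The fingers move at their own pace and stop on an object; "grip_force" is the grip in N (left out, the last holds). Time passes only in rows, so rows that repeat a pose let the fingers close. It gives the time, the measured TCP pose, the force, the opening and the grip force at its end, in the units of the state.
- robot.observe(): the state, without advancing time (a new reading comes with each control period).
- eyes.camera(name): name is "scene" or "top" or "wrist"; returns the picture (480x640x3 uint8, red, green, blue); there is no depth.
- eyes.camera_params(name): a dict with "K" (3x3 intrinsics, pixels), "k1" (the pictures are not rectified: a ray, as slopes to the right and down, at radius r is drawn at 1 + k1 r^2 times it, then the intrinsics apply), "R" (3x3) and "t" (3): a world point X has camera coordinates R X + t. Camera axes: x right, y down, z forward; pixel columns grow to the right and rows downward; lengths in m; the calibration is good to about 2 mm. A picture is of the moment at which its call begins: read the wrist's pose just before it. camera_params takes no time and is no camera call; for the wrist camera it gives the pose at the moment of the call.
- order.sign_off(): hands the job in; it is judged then, once.
Trained networks look in the newest picture that a camera, given by its name, has taken for a name from the list of things; names that differ only in an ending like _2 or _b are one class to them, and where a whole thing is asked for, a point or a joint stands for the part that bears it (a point fixed in the world has none). Each returns a list of dicts, best first, with "p" (0 to 1); they miss things now and then, are a little off and sometimes report something else, mostly with a low value. They report only what shows in the picture. A call takes as long as a camera call.
- nets.cut_out(camera, target): "mask" (480x640 bool, what is visible of it) and "box" ([left, top, right, bottom] in pixels, round what is visible of it).
- nets.tip_of(camera, target): "centre" ([row, column] in pixels: a listed point, or the origin of a listed thing).
The state is a dict: "time": time; "qpos": joint angles; "dq": joint speeds; "tau": joint torques, N m; "eef_pos": TCP position; "orientation": TCP orientation; "contact_force": force on the tool from outside, world axes, zero at the start; "wrist_torque": the same for the moment, N m; "grip_width": opening from 0.0 (shut) to 1.0 (fully open); "gripper_force": force on a finger pad.
Only numpy, scipy, OpenCV 4.12 (cv2) and the standard library are available. Lean on these libraries where they do the work, as an engineer would, in place of code of your own. Each camera call takes 0.05 s, during which the arm holds its last target. There are 200 camera calls.

## Task

Batter runs to one side of the crepe griddle, so level it: set the spirit level on its round plate, about in the middle and in line with the adjustable foot (the one with the wing knob), let go of it, and turn the wing knob until the bubble sits between the two lines. Then prove that the foot carries the load: press down on the middle of the level with about a kilo's push, and finish while still pressing, with the bubble still between the lines. Never ram the level, and leave the breakfast things where they are.

Things in the scene. Friction and masses are not known exactly. Their poses are not given: they have to be found in the camera images.
- level: Loose aluminium torpedo spirit level, a bar 200 mm long (its x), 22 wide (its y), 45 high, black end caps, about 260 g, lying on its working face on the counter. Origin: centre of its underside; z up. Its top is flat to press on; a 54 mm window in the middle of the top shows the vial, which bears pressing. Either way round is the same.
- bubble (a point): Centre of the pale bubble (14 mm long, in a yellow-green vial), 41 mm above the level's underside. It slides along the level's x to the higher end, 3.5 mm per mrad of slope, 18 mm at most, and needs 1.5 s to settle. Black lines stand 10 mm either side of the middle: the bubble is between them while its centre is within 3 mm of x = 0 of level.
- griddle: Crepe griddle: a round black iron plate 300 mm across on a 274 mm steel drum, on three feet 205 mm from the axis. Origin: centre of the plate's upper face, 95 mm above the counter; x points to the adjustable foot, z up. It cannot be shifted; it only tips about the line through its two plain feet (102 mm from the centre, away from the adjustable foot), which always starts too low.
- plate (a point): Centre of the griddle plate's flat upper face, 95 mm above the counter, z = normal of the plate, x towards the adjustable foot.
- foot: The adjustable foot, 55 mm outside the plate's rim: rubber pad, screw, and on top a black wing knob. The wing is an upright blade 46 mm long (its x), 10 thick (its y), from 64 to 96 mm above the counter; grip it across its thickness from above. A hub 24 mm across lies under it, from 54 to 64 mm. Origin on the screw's axis at the counter; z up.
- wing (a point): Point on the wing knob's axis, 85 mm above the counter, at the height to grip. Clockwise seen from above raises this corner, 3 mm a turn on a base of 307 mm: with the level in line, 1 rad moves the bubble 5.4 mm towards the foot. 1.3 to 2.6 rad are needed in all; no stop there. The knob stays where it is left, does not rise, and needs 0.06 N m.
- jar_a: Jam jar with black lid, 68 mm across, 88 mm high, a bystander. Origin: centre of underside.
- jar_b: Jam jar with black lid, 64 mm across, 80 mm high, a bystander. Origin: centre of underside.
- yogurt: Blue yogurt pot, 72 mm across, 67 mm high, a bystander. Origin: centre of underside.
- spatula: Spatula 300 mm long lying on the counter along its x, a bystander.
- rake: Wooden T-shaped batter spreader, 180 mm long with a 160 mm crossbar, 18 mm high, lying, a bystander.
- saucer: White saucer 140 mm across, a bystander. Origin: centre of underside.
- cup: White cup 84 mm across, 65 mm high, standing on the saucer, a bystander. Origin: centre of underside.
- butter: Small white dish 124 mm across with a block of butter, 38 mm high in all, a bystander. Origin: centre of underside.

How it is judged:
By the outcome, as a careful person would: the job done as asked, in the order asked, and still so for the second after the job is handed in, while the arm keeps its last pose, push and grip.
It also fails if it takes over 67 s, if anything falls off the work surface, if the arm or the gripper's body presses on something with over 40 N, if the wrist force passes 120 N, or if a joint passes its speed limit or range.

## Working session

There is one attempt and no reset: what is moved stays moved. The work goes in short steps, Python scripts to look and compute and a tool call to move; the robot and the scene stay as the last step left them, time stands still between calls to the robot, and variables do not carry over. Pictures are saved under pics/ and viewed, at most 10 in all, crops included, and the job is handed in when it is done.

Besides the shell and the picture viewer there is one more tool, called after ">>>" as name([rows], argument=value, ...), one row to a line, values as JSON. jog_arm: Moves the arm, as the interface text tells. Its arguments: {"type":"object","properties":{"commands":{"type":"array","items":{"type":"array","items":{"type":"number","minimum":-1,"maximum":1}}},"grip_force":{"type":"number"}},"required":["commands"]}

```bash
mkdir -p pics
cat > h.py <<'E'
import numpy as np, cv2
from station import robot, eyes, order, nets
def ray(cam,row,col):
    p=eyes.camera_params(cam);K=np.array(p["K"]);R=np.array(p["R"]);t=np.array(p["t"])
    d=np.linalg.solve(K,[col,row,1.])[:2];k=p["k1"];u=d.copy()
    for _ in range(30): u=d/(1+k*(u@u))
    v=R.T@np.array([u[0],u[1],1.]);return -R.T@t,v
def at(cam,row,col,z):
    c,v=ray(cam,row,col);return c+v*(z-c[2])/v[2]
def pix(cam,X):
    p=eyes.camera_params(cam);x=np.array(p["R"])@np.array(X)+np.array(p["t"]);u=x[:2]/x[2]
    u=u*(1+p["k1"]*(u@u));q=np.array(p["K"])@[u[0],u[1],1];return q[1],q[0]
def shot(cam,name=None):
    im=eyes.camera(cam)
    if name: cv2.imwrite(f"pics/{name}.png",im[:,:,::-1])
    return im
E
python3 - <<'E'
from h import *
a=shot("top","top0"); b=shot("scene","scene0")
zs=dict(level=0.,bubble=.041,griddle=.095,plate=.095,wing=.085,foot=0,jar_a=0,yogurt=0,cup=0,saucer=0,butter=0,rake=0,spatula=0)
for cam in("top","scene"):
  for n,z in zs.items():
    for r in nets.tip_of(cam,n)[:3]:
      if r["p"]>.3: print(cam,n,round(r["p"],2),np.round(r["centre"],1),np.round(at(cam,*r["centre"],z),4))
for n in("level","wing","foot"):
  r=nets.cut_out("top",n)
  for q in r[:2]:
    print(n,q["p"],q["box"],cv2.minAreaRect(np.argwhere(q["mask"])[:,::-1].astype(np.float32)))
print(robot.observe())
E
```

```text
top level 0.76 [268.  437.6] [ 0.47   -0.3438  0.    ]
top griddle 0.91 [230.1 303.6] [0.5834 0.0826 0.095 ]
top plate 0.77 [230.4 303.3] [0.5825 0.0835 0.095 ]
top foot 0.65 [222.8 365.2] [ 0.617  -0.1121  0.    ]
top jar_a 0.81 [174.8 396.1] [ 0.7745 -0.2142  0.    ]
top jar_a 0.69 [192. 429.] [ 0.7173 -0.3206  0.    ]
top yogurt 0.72 [222.  470.3] [ 0.6187 -0.4527  0.    ]
top cup 0.63 [240.8 177.4] [0.5601 0.4981 0.    ]
top saucer 0.83 [239.4 179.8] [0.5646 0.4903 0.    ]
top butter 0.92 [194.6 215.1] [0.7114 0.3773 0.    ]
top rake 0.6 [312.5 196.8] [0.3286 0.4305 0.    ]
top spatula 0.66 [288. 489.] [ 0.4053 -0.5078  0.    ]
scene level 0.94 [230.6 218.9] [ 0.4771 -0.3353  0.    ]
scene bubble 0.55 [290.9 507.2] [0.6042 0.4919 0.041 ]
scene griddle 0.87 [245.1 350.7] [0.5825 0.0861 0.095 ]
scene plate 0.75 [243.8 350.9] [0.5767 0.0854 0.095 ]
scene wing 0.67 [248.4 270.8] [ 0.6341 -0.1134  0.085 ]
scene foot 0.72 [269.6 274.7] [ 0.6144 -0.1136  0.    ]
scene jar_a 0.79 [300.8 222.4] [ 0.7676 -0.2021  0.    ]
scene jar_a 0.69 [280. 183.] [ 0.7178 -0.3361  0.    ]
scene jar_a 0.
[... 1023 characters left out ...]
.3099365234375)
{'time': 1.55, 'qpos': array([-1.35498495e+00,  3.41980088e-01,  1.52412229e+00,  1.86969788e-05,
        1.27543321e+00, -1.45988730e-01]), 'dq': array([ 0.00016719,  0.00111867,  0.00142918,  0.00076915, -0.00020182,
       -0.00019675]), 'tau': array([-2.27377175e-03, -4.33559132e+01, -2.46267861e+01, -2.91453534e-04,
        2.67774849e-04, -1.92318332e-06]), 'eef_pos': array([ 0.18586015, -0.49099987,  0.20882405]), 'orientation': array([ 3.14153360e+00, -9.39701634e-06,  3.61794664e-01]), 'contact_force': array([-0.28398355, -0.01961298, -0.31029693]), 'wrist_torque': array([ 0.00204522, -0.0073817 , -0.02747561]), 'gripper_force': 0.0, 'grip_width': 1.0006508564533536}
```

Run:
```python
import cv2
a=cv2.imread("pics/top0.png")[150:330,220:520]; b=cv2.imread("pics/scene0.png")
cv2.imwrite("pics/top0c.png",cv2.resize(a,(800,480),interpolation=cv2.INTER_CUBIC))
```

```text
(no output)
```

View pics/top0c.png

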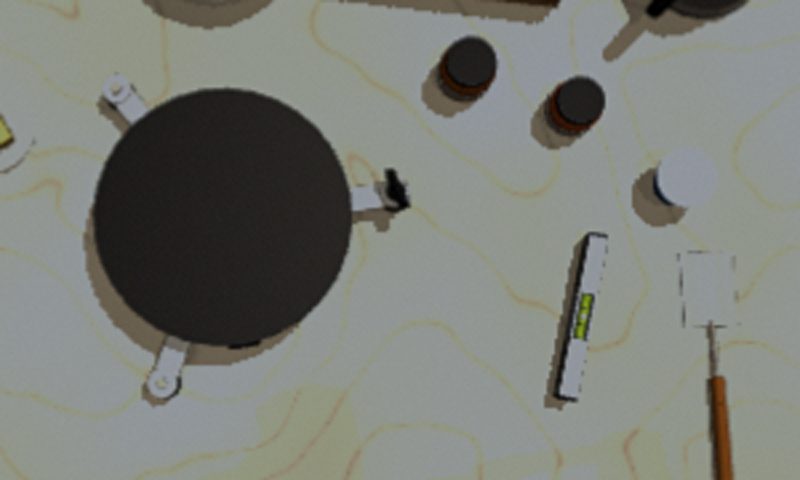

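View pics/scene0.png

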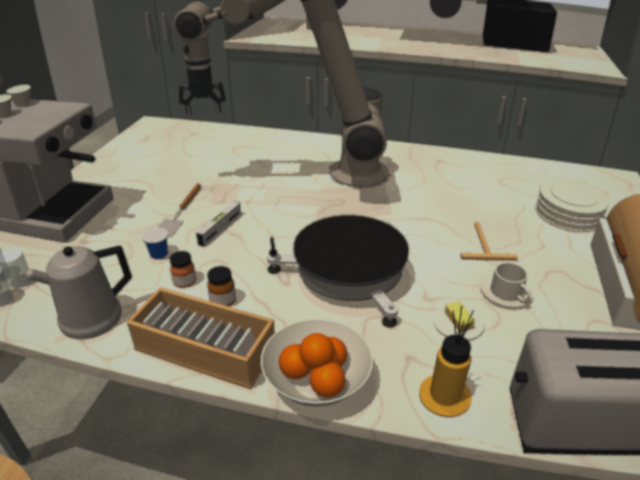

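The top view shows the level at crop (583,316), long axis nearly along world x, clear of the spatula. The wing is at crop (397,190), and the path to the griddle passes over nothing tall. The scene view agrees.

>>> jog_arm([
  [0.95,0.49,0.1,0,0,-0.325,-1],
  [0.95,0.49,0.1,0,0,-0.325,-1],
  [0.95,0.49,0.1,0,0,-0.325,-1],
  [0.95,0.49,0.1,0,0,-0.325,-1],
  [0.95,0.49,0.1,0,0,-0.325,-1],
  [0.95,0.49,0.1,0,0,-0.325,-1],
  [0.95,0.49,0.1,0,0,-0.325,-1],
  [0.95,0.49,0.1,0,0,-0.325,-1],
], grip_force=40)

```text
time: 2.55
eef_pos: [0.4701, -0.3443, 0.2386]
orientation: [3.142, 0.001, -0.149]
contact_force: [-1.0, -0.5, 0.2]
grip_width: 1.001
gripper_force: 0.0
```

```bash
cat >> h.py <<'E'
def rect(cam,target,z,i=0):
    """mask -> points at height z -> min area rect in world"""
    r=nets.cut_out(cam,target)[i]; ps=np.argwhere(r["mask"])
    P=np.array([at(cam,a,b,z)[:2] for a,b in ps],np.float32)
    c,s,ang=cv2.minAreaRect(P*1000); B=cv2.boxPoints((c,s,ang))/1000
    e=[B[1]-B[0],B[2]-B[1]];e=max(e,key=np.linalg.norm)
    return r["p"],np.round(np.array(c)/1000,4),np.round(s,1),round(float(np.arctan2(e[1],e[0])),4),r["mask"]
E
python3 - <<'E'
from h import *
o=robot.observe();print(o["time"],o["eef_pos"],o["orientation"],o["qpos"])
shot("wrist","w1")
for n,z in dict(level=0.,bubble=.041).items():
  for r in nets.tip_of("wrist",n)[:2]: print(n,r["p"],r["centre"],at("wrist",*r["centre"],z))
print(rect("wrist","level",.045)[:4])
p=eyes.camera_params("wrist");print(-np.array(p["R"]).T@p["t"])
E
```

```text
2.55 [ 0.47014856 -0.34432467  0.23857588] [ 3.14151840e+00  7.93374575e-04 -1.48963196e-01] [-7.63304297e-01  4.30358847e-01  1.30584181e+00 -5.25109580e-04
  1.40599753e+00  9.56541499e-01]
level 0.68 [193.3, 314.8] [ 0.46986811 -0.3409955   0.        ]
bubble 0.4 [204.8, 307.8] [ 0.46770385 -0.33388918  0.041     ]
bubble 0.31 [194.7, 314.7] [ 0.47691196 -0.3423784   0.041     ]Traceback (most recent call last):
  File "<stdin>", line 6, in <module>
  File "h.py", line 20, in rect
    P=np.array([at(cam,a,b,z)[:2] for a,b in ps],np.float32)
                ~~^^^^^^^^^^^
  File "h.py", line 9, in at
    c,v=ray(cam,row,col);return c+v*(z-c[2])/v[2]
        ~~~^^^^^^^^^^^^^
  File "h.py", line 4, in ray
    p=eyes.camera_params(cam);K=np.array(p["K"]);R=np.array(p["R"]);t=np.array(p["t"])
ValueError: time passes only in moves, steps and waits
```

View pics/w1.png

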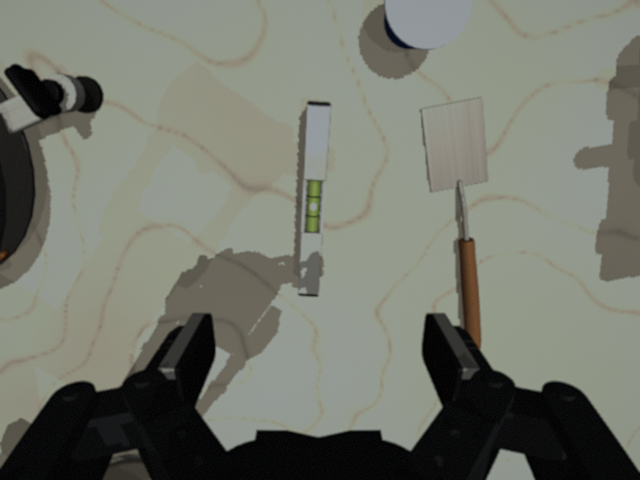

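The wrist view shows the level upright from pixel (318,103) to (309,295), with the vial centre near (313,206). The spatula is well to the right, about 110 mm off. I'll make the measuring helper call the calibration once.

```bash
cat >> h.py <<'E'
def rect(cam,target,z,i=0):
    r=nets.cut_out(cam,target)[i]; p=eyes.camera_params(cam)
    ps=np.argwhere(r["mask"])[:,::-1].astype(float)
    return (r["p"],)+fit(p,ps,z)+(r["mask"],)
def plane(p,ps,z):
    K=np.array(p["K"]);R=np.array(p["R"]);c=-R.T@np.array(p["t"])
    d=np.c_[ps,np.ones(len(ps))]@np.linalg.inv(K).T;d=d[:,:2];u=d.copy()
    for _ in range(30): u=d/(1+p["k1"]*(u**2).sum(1,keepdims=True))
    v=np.c_[u,np.ones(len(u))]@R
    return (c+v*((z-c[2])/v[:,2])[:,None])[:,:2]
def fit(p,ps,z):
    P=plane(p,ps,z).astype(np.float32)
    c,s,ang=cv2.minAreaRect(P*1000); B=cv2.boxPoints((c,s,ang))/1000
    e=max([B[1]-B[0],B[2]-B[1]],key=np.linalg.norm)
    return np.round(np.array(c)/1000,4),np.round(s,1),round(float(np.arctan2(e[1],e[0])),4)
E
python3 - <<'E'
from h import *
p=eyes.camera_params("wrist")
P=plane(p,np.array([[318,103],[309.5,295.5],[313.5,206]]),.045);print(P,np.linalg.norm(P[0]-P[1]),(P[0]+P[1])/2,np.arctan2(*(P[0]-P[1])[::-1]))
print(rect("wrist","level",.045)[:4]); print(rect("wrist","wing",.085)[:4])
q=pix("wrist",robot.observe()["eef_pos"]);print(q)
E
```

```text
[[ 0.5627667  -0.35875755]
 [ 0.3685334  -0.31981457]
 [ 0.46667283 -0.33957368]] 0.19809878892168717 [ 0.46565005 -0.33928606] -0.19787234054299882
(0.86, array([ 0.4663, -0.339 ]), array([ 24.1, 200.3]), -0.2083)
(0.95, array([ 0.6071, -0.1356]), array([92.6, 41.6]), 1.2065)
(np.float64(289.9517731631707), np.float64(318.2209722257423))
```

>>> jog_arm([
  [-0.016,0.016,-0.15,0,0,-0.032,-1],
  [-0.016,0.016,-0.35,0,0,-0.032,-1],
  [-0.016,0.016,-0.55,0,0,-0.032,-0.5],
  [-0.016,0.016,-0.68,0,0,-0.032,-0.2],
  [-0.016,0.016,-0.75,0,0,-0.032,0],
  [-0.016,0.016,-0.75,0,0,-0.032,0.2],
  [-0.016,0.016,-0.75,0,0,-0.032,1],
  [-0.016,0.016,-0.75,0,0,-0.032,1],
], grip_force=40)

```text
time: 3.85
eef_pos: [0.4664, -0.3397, 0.0149]
orientation: [3.141, -0.001, -0.199]
contact_force: [0.1, -0.1, -2.0]
grip_width: 0.243
gripper_force: 42.8
```

>>> jog_arm([
  [0,0,0,0,0,0,1],
  [0,0,0,0,0,0,1],
  [0,0,0.05,0,0,0,1],
  [0,0,0.2,0,0,0,1],
  [0,0,0.4,0,0,0,1],
  [0,0,0.6,0,0,0,1],
  [0,0,0.75,0,0,0,1],
  [0,0,0.75,0,0,0,1],
])

```text
time: 4.85
eef_pos: [0.4674, -0.3403, 0.2439]
orientation: [3.137, -0.008, -0.199]
contact_force: [0.2, -0.3, -2.9]
grip_width: 0.24
gripper_force: 42.8
```

Run:
```python
from h import *
print(robot.observe()["time"],robot.observe()["eef_pos"],robot.observe()["orientation"])
shot("wrist","w2");p=eyes.camera_params("wrist")
print(rect("wrist","wing",.085)[:4]); print(rect("wrist","level",.25)[:4])
for cam in("top",):
  shot(cam)
  r=nets.cut_out(cam,"griddle")[0]
  q=eyes.camera_params(cam); c=max(cv2.findContours(r["mask"].astype(np.uint8),0,1)[0],key=cv2.contourArea)[:,0].astype(float)
  print(cv2.minEnclosingCircle((plane(q,c,.095)*1000).astype(np.float32)))
  # dark-plate segmentation
```

```text
4.85 [ 0.46735493 -0.3403489   0.24392671] [ 3.13663112 -0.00776845 -0.19882265]
(0.74, array([ 0.6031, -0.1364]), array([88.8, 39.7]), 1.1921)
(0.56, array([ 0.4735, -0.3405]), array([ 25.4, 188.1]), -0.205)Traceback (most recent call last):
  File "<stdin>", line 7, in <module>
IndexError: list index out of range
```

View pics/w2.png

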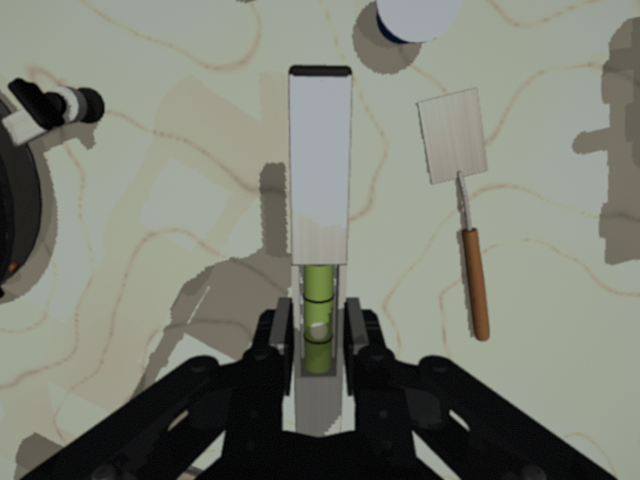

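The wrist view shows the level square in the jaws, with its vial lines at rows 300 and 342 and the wing knob at (37,100). Next I locate the plate and foot precisely.

Run:
```python
from h import *
p=eyes.camera_params("wrist")
L=plane(p,np.array([[318,300.],[317.5,341.5],[320,69]]),.2439-.0149+.043);print("lines",L,L[:2].mean(0)-robot.observe()["eef_pos"][:2],np.linalg.norm(L[0]-L[1]))
print("pad@5mm",plane(p,np.array([[91,105.]]),.006),"wing@90",plane(p,np.array([[20,75.],[50,117]]),.090))
for cam in("top","scene"):
  im=cv2.imread(f"pics/{cam}0.png");g=cv2.cvtColor(im,cv2.COLOR_BGR2GRAY)
  c0=dict(top=(303,230),scene=(351,245))[cam]
  m=(g<70).astype(np.uint8);n,l,s,c=cv2.connectedComponentsWithStats(cv2.morphologyEx(m,cv2.MORPH_OPEN,np.ones((7,7))));
  k=l==l[c0[1],c0[0]];q=eyes.camera_params(cam);print(s[l[c0[1],c0[0]]])
  ct=max(cv2.findContours(k.astype(np.uint8),0,1)[0],key=cv2.contourArea)[:,0].astype(float)
  print(cam,cv2.fitEllipse((plane(q,ct,.095)*1000).astype(np.float32)),cv2.minEnclosingCircle((plane(q,ct,.095)*1000).astype(np.float32)))
```

```text
lines [[ 0.47828807 -0.34113362]
 [ 0.45903383 -0.33702226]
 [ 0.5617624  -0.3586995 ]] [ 0.00333276 -0.00050129] 0.01968830113592144
pad@5mm [[ 0.6073636  -0.12328053]] wing@90 [[ 0.63322135 -0.11878412]
 [ 0.59453353 -0.13258238]]
[ 255  184   97   97 7358]
top ((580.5536499023438, 84.86847686767578), (294.67901611328125, 296.39642333984375), 90.63728332519531) ((579.2466430664062, 85.85132598876953), 151.70216369628906)
[ 295  216  113   84 7385]
scene ((609.5487670898438, 91.80821990966797), (285.73834228515625, 345.5941467285156), 102.05065155029297) ((616.9086303710938, 90.01640319824219), 176.27294921875)
```

>>> jog_arm([
  [0.03,0.09,0,0,0,0.09,1],
  [0.06,0.2,0,0,0,0.19,1],
  [0.09,0.32,0,0,0,0.29,1],
  [0.12,0.44,0,0,0,0.39,1],
  [0.15,0.56,0,0,0,0.49,1],
  [0.18,0.66,0,0,0,0.58,1],
  [0.19,0.7,0,0,0,0.613,1],
  [0.19,0.7,0,0,0,0.613,1],
])

```text
time: 6.1
eef_pos: [0.5228, -0.1289, 0.2381]
orientation: [-3.14, 0.001, 0.764]
contact_force: [-0.0, -0.1, -1.3]
grip_width: 0.24
gripper_force: 42.8
```

>>> jog_arm([
  [0.03,0.09,0,0,0,0.09,1],
  [0.06,0.2,0,0,0,0.19,1],
  [0.09,0.32,0,0,0,0.29,1],
  [0.12,0.44,0,0,0,0.39,1],
  [0.15,0.56,0,0,0,0.49,1],
  [0.18,0.66,0,0,0,0.58,1],
  [0.193,0.704,-0.1,0,0,0.613,1],
  [0.193,0.704,-0.2,0,0,0.613,1],
])

```text
time: 7.1
eef_pos: [0.5814, 0.0816, 0.1777]
orientation: [3.141, 0.0, 1.726]
contact_force: [-0.5, -0.5, -3.3]
grip_width: 0.241
gripper_force: 42.7
```

Run:
```python
from h import *
o=robot.observe();print(o["time"],o["eef_pos"],o["orientation"],o["qpos"])
shot("scene")
for n,z in dict(wing=.085,foot=0,griddle=.095,plate=.095).items():
  for r in nets.tip_of("scene",n)[:1]: print(n,r["p"],at("scene",*r["centre"],z))
shot("wrist")
print(rect("wrist","level",o["eef_pos"][2]-.015+.045)[:4])
```

```text
7.1 [0.58135848 0.08163313 0.17770466] [3.14136342e+00 3.92222287e-04 1.72572034e+00] [ 9.20077982e-03  4.80091462e-01  1.39520408e+00 -3.71918960e-04
  1.26601337e+00 -1.45611723e-01]
foot 0.71 [ 0.61085332 -0.1122041   0.        ]
griddle 0.73 [0.5892883  0.08245755 0.095     ]
plate 0.8 [0.57507754 0.07928443 0.095     ]
(0.55, array([0.5796, 0.0973]), array([ 23., 169.]), -1.4221)
```

>>> jog_arm([
  [0,0,-0.1,0,0,0,1],
  [0,0,-0.18,0,0,0,1],
  [0,0,-0.205,0,0,0,1],
  [0,0,-0.213,0,0,0,1],
  [0,0,-0.218,0,0,0,1],
  [0,0,-0.221,0,0,0,1],
  [0,0,-0.223,0,0,0,1],
  [0,0,-0.223,0,0,0,1],
])

```text
time: 8.45
eef_pos: [0.581, 0.082, 0.1121]
orientation: [3.141, 0.0, 1.727]
contact_force: [0.1, -0.2, -3.1]
grip_width: 0.247
gripper_force: 42.7
```

>>> jog_arm([
  [0,0,-0.002,0,0,0,1],
  [0,0,-0.004,0,0,0,1],
  [0,0,-0.006,0,0,0,1],
  [0,0,-0.006,0,0,0,1],
])

```text
time: 8.95
eef_pos: [0.5809, 0.082, 0.11]
orientation: [-3.141, -0.0, 1.727]
contact_force: [-0.0, 0.7, -4.0]
grip_width: 0.242
gripper_force: 42.7
```

>>> jog_arm([
  [0,0,-0.002,0,0,0,1],
  [0,0,-0.004,0,0,0,1],
  [0,0,-0.004,0,0,0,1],
])

```text
time: 9.32
eef_pos: [0.581, 0.0819, 0.1094]
orientation: [3.141, 0.0, 1.727]
contact_force: [-1.5, -0.2, 1.6]
grip_width: 0.239
gripper_force: 43.3
```

>>> jog_arm([
  [0,0,0,0,0,0,0.2],
  [0,0,0,0,0,0,-0.3],
  [0,0,0,0,0,0,-1],
  [0,0,0,0,0,0,-1],
  [0,0,0,0,0,0,-1],
  [0,0,0.05,0,0,0,-1],
  [0,0,0.2,0,0,0,-1],
  [0,0,0.4,0,0,0,-1],
])

```text
time: 10.32
eef_pos: [0.5802, 0.0819, 0.2301]
orientation: [-3.139, -0.0, 1.727]
contact_force: [0.4, 0.7, -0.7]
grip_width: 0.999
gripper_force: 0.0
```

>>> jog_arm([
  [0.015,-0.09,0.05,0,0,0.11,-1],
  [0.03,-0.2,0.05,0,0,0.22,-1],
  [0.05,-0.3,0.05,0,0,0.33,-1],
  [0.065,-0.42,0.05,0,0,0.44,-1],
  [0.08,-0.53,0.05,0,0,0.55,-1],
  [0.1,-0.62,0.05,0,0,0.66,-1],
  [0.107,-0.67,0.05,0,0,0.77,-1],
  [0.107,-0.68,0.05,0,0,0.88,-1],
])

```text
time: 11.32
eef_pos: [0.6131, -0.1234, 0.2449]
orientation: [-3.141, 0.001, 3.113]
contact_force: [-0.3, -0.4, 0.3]
grip_width: 1.002
gripper_force: 0.0
```

>>> jog_arm([
  [0,0,0,0,0,0.1,-1],
  [0,0,0,0,0,0.23,-1],
  [0,0,0,0,0,0.23,-1],
  [0,0,0,0,0,0.23,-1],
])

```text
time: 11.82
eef_pos: [0.6131, -0.122, 0.2445]
orientation: [-3.141, 0.001, -2.816]
contact_force: [0.9, -1.0, -0.1]
grip_width: 1.001
gripper_force: 0.0
```

Run:
```python
from h import *
o=robot.observe();print(o["time"],o["eef_pos"],o["orientation"],o["qpos"])
shot("wrist","w3")
for n,z in dict(wing=.085,foot=0,bubble=.136,level=.095,plate=.095).items():
  for r in nets.tip_of("wrist",n)[:2]: print(n,r["p"],r["centre"],at("wrist",*r["centre"],z))
for n,z in(("wing",.096),("level",.14)):
  try: print(n,rect("wrist",n,z)[:4])
  except Exception as e: print(e)
```

```text
11.825 [ 0.61310688 -0.12201358  0.24453795] [-3.14123906e+00  5.91417723e-04 -2.81591214e+00] [-3.19002495e-01  5.10059331e-01  1.16064660e+00  7.31582581e-05
  1.47020152e+00 -2.21548655e+00]
wing 0.76 [210.6, 321.1] [ 0.61176999 -0.11969255  0.085     ]
wing 0.52 [248.9, 536.3] [0.58034517 0.08972607 0.085     ]
foot 0.57 [193.1, 321.0] [ 0.61282657 -0.11875483  0.        ]
bubble 0.64 [271.5, 570.3] [0.5809953  0.09176968 0.136     ]
bubble 0.32 [367.2, 626.8] [0.65004788 0.20675115 0.136     ]
level 0.7 [247.1, 536.0] [0.57707474 0.081031   0.095     ]
plate 0.75 [253.1, 538.4] [0.58155301 0.08633443 0.095     ]
wing (0.65, array([ 0.6085, -0.1221]), array([55.9, 24.8]), 0.2484)
level (0.8, array([0.5773, 0.0632]), array([ 32.7, 196.3]), -1.4202)
```

View pics/w3.png

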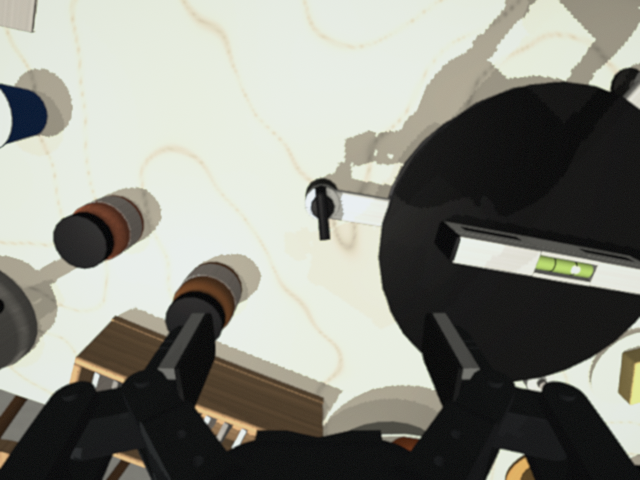

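The view shows the level in line with the foot and the bubble at about (575,268), off towards the end away from the foot. The wing blade runs about (321,188) to (324,239). I'll enlarge that part.

Run:
```python
import cv2,numpy as np
a=cv2.imread("pics/w3.png")
c=cv2.resize(a[165:255,280:370],(540,540),interpolation=cv2.INTER_CUBIC);d=cv2.resize(a[210:320,430:640],(800,419),interpolation=cv2.INTER_CUBIC)
d=cv2.resize(a[230:310,500:640],(800,457),interpolation=cv2.INTER_CUBIC)[:, 150:410]
d=np.vstack([d,np.zeros((540-457,260,3),np.uint8)])
cv2.imwrite("pics/c3.png",np.hstack([c,d]))
```

```text
(no output)
```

View pics/c3.png

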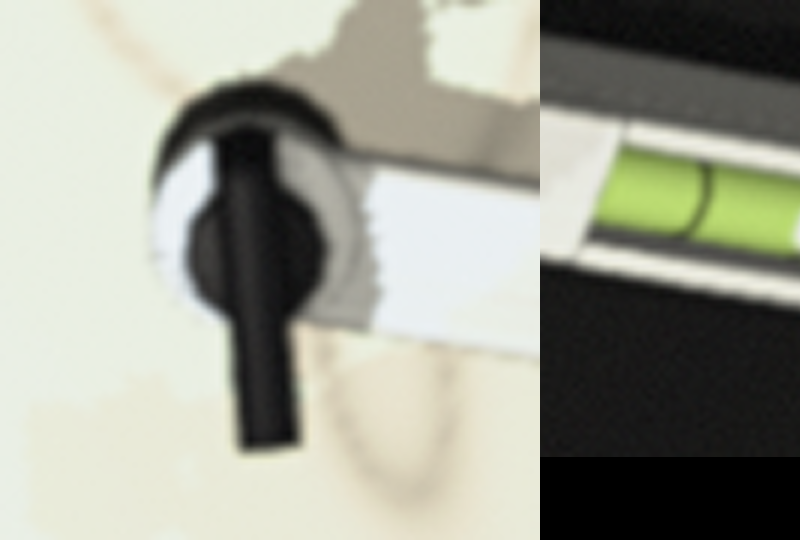

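The crop shows the hub centre at about (322.8,208). The blade runs from (320.8,187) to (324.8,239.5).

Run:
```python
from h import *
p=eyes.camera_params("wrist");R=np.array(p["R"]);print("cam",-R.T@p["t"],R[2])
print("hub",plane(p,np.array([[322.8,208.]]),.064))
P=plane(p,np.array([[320.8,187],[324.8,239.5]]),.096);print(P,P.mean(0),np.linalg.norm(P[0]-P[1]),np.arctan2(*(P[0]-P[1])[::-1]))
o=robot.observe();print(o["time"],o["eef_pos"])
```

```text
cam [ 0.53373423 -0.14907399  0.41127036] [ 0.3070945   0.1047097  -0.94590108]
hub [[ 0.61364685 -0.1171188 ]]
[[ 0.58929384 -0.12773328]
 [ 0.63322887 -0.10887464]] [ 0.61126136 -0.11830396] 0.047811450911817495 -2.736136765742725
12.225 [ 0.61304353 -0.12201529  0.24390814]
```

>>> jog_arm([
  [-0.003,0.013,-0.05,0,0,0.051,0.3],
  [-0.003,0.013,-0.15,0,0,0.051,0.3],
  [-0.003,0.013,-0.25,0,0,0.051,0.3],
  [-0.003,0.013,-0.35,0,0,0.051,0.3],
  [-0.003,0.013,-0.43,0,0,0.051,0.3],
  [-0.003,0.013,-0.5,0,0,0.051,0.3],
  [-0.003,0.013,-0.56,0,0,0.051,0.3],
  [-0.003,0.013,-0.583,0,0,0.051,0.3],
])

```text
time: 13.22
eef_pos: [0.6116, -0.1179, 0.0679]
orientation: [3.14, -0.001, -2.733]
contact_force: [-0.1, 0.4, 0.8]
grip_width: 0.351
gripper_force: 0.0
```

>>> jog_arm([
  [0,0,0,0,0,0,0.3],
  [0,0,0,0,0,0,1],
  [0,0,0,0,0,0,1],
  [0,0,0,0,0,0,1],
  [0,0,0,0,0,0,1],
], grip_force=30)

```text
time: 13.85
eef_pos: [0.6127, -0.1183, 0.07]
orientation: [-3.141, 0.001, -2.733]
contact_force: [-1.0, -0.1, 6.6]
grip_width: 0.098
gripper_force: 31.2
```

Run:
```python
from h import *
o=robot.observe();print(o["time"],o["eef_pos"],o["orientation"],o["contact_force"],o["wrist_torque"])
w=shot("wrist");s=shot("scene"); t=shot("top")
cr=lambda a,r0,r1,c0,c1,W,H:cv2.resize(a[r0:r1,c0:c1],(W,H),interpolation=cv2.INTER_CUBIC)
for cam in("wrist","scene","top"):
  for r in nets.tip_of(cam,"bubble")[:1]: print(cam,r["p"],r["centre"],at(cam,*r["centre"],.136))
im=np.vstack([np.hstack([cr(w,0,480,0,640,480,360),cr(s,215,275,240,400,320,120).repeat(3,0)]),np.zeros((1,800,3),np.uint8)])
cv2.imwrite("pics/g1.png",im[:,:,::-1])
```

```text
13.85 [ 0.61272246 -0.11830298  0.06999985] [-3.14051242e+00  1.40832132e-03 -2.73267868e+00] [-0.96143181 -0.06767613  6.60971182] [0.04700599 0.06335486 0.02052726]
scene 0.25 [242.2, 273.1] [ 0.6738354  -0.09137714  0.136     ]
```

View pics/g1.png

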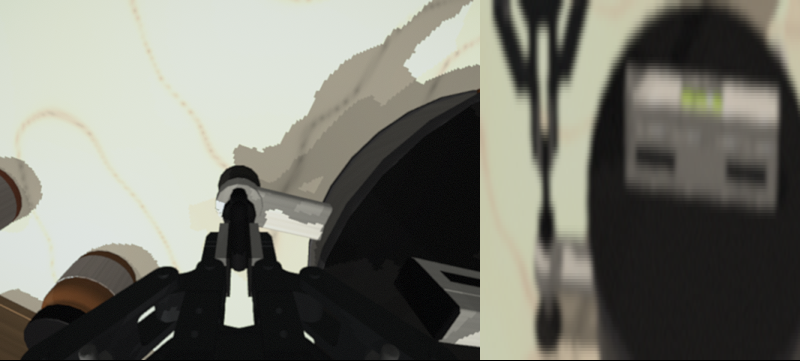

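The wing is gripped centrally. There is a slight 6.6 N touch on the hub, so I'll ease up 1.5 mm and turn clockwise by about 1.26 rad, just under the minimum needed.

>>> jog_arm([
  [0,0,0.005,0,0,-0.1,1],
  [0,0,0.005,0,0,-0.2,1],
  [0,0,0.005,0,0,-0.3,1],
  [0,0,0.005,0,0,-0.4,1],
  [0,0,0.005,0,0,-0.5,1],
  [0,0,0.005,0,0,-0.6,1],
  [0,0,0.005,0,0,-0.7,1],
  [0,0,0.005,0,0,-0.8,1],
])

```text
time: 15.15
eef_pos: [0.6128, -0.1171, 0.0701]
orientation: [3.14, -0.0, 2.289]
contact_force: [4.6, 4.3, -2.5]
grip_width: 0.1
gripper_force: 30.3
```

>>> jog_arm([
  [0,0,0,0,0,0,1],
  [0,0,0,0,0,0,1],
  [0,0,0,0,0,0,1],
  [0,0,0,0,0,0,1],
  [0,0,0,0,0,0,1],
  [0,0,0,0,0,0,1],
  [0,0,0,0,0,0,1],
  [0,0,0,0,0,0,1],
])

```text
time: 16.15
eef_pos: [0.6128, -0.1171, 0.0701]
orientation: [3.14, -0.0, 2.294]
contact_force: [3.6, 3.6, -1.6]
grip_width: 0.098
gripper_force: 30.3
```

Run:
```python
from h import *
o=robot.observe();print(o["time"],o["eef_pos"],o["orientation"],o["contact_force"],o["wrist_torque"],o["qpos"][5])
w=shot("wrist","w4");s=shot("scene","s4");t=shot("top","t4")
for cam in("wrist","scene","top"):
  for r in nets.tip_of(cam,"bubble")[:1]: print(cam,r["p"],r["centre"],at(cam,*r["centre"],.136))
cr=lambda a,r0,r1,c0,c1,W,H:cv2.resize(a[r0:r1,c0:c1],(W,H),interpolation=cv2.INTER_CUBIC)
r,c=pix("top",[.58,.083,.14]);r,c=int(r),int(c);r2,c2=pix("scene",[.58,.083,.14]);r2,c2=int(r2),int(c2);print(r,c,r2,c2)
im=np.vstack([np.hstack([cr(t,r-20,r+20,c-40,c+40,400,200),cr(s,r2-20,r2+20,c2-40,c2+40,400,200)]),np.hstack([cr(w,0,480,0,640,533,400),np.zeros((400,267,3),np.uint8)])])
cv2.imwrite("pics/g2.png",im[:,:,::-1])
```

```text
16.15 [ 0.61284932 -0.11705741  0.07009036] [ 3.13957636e+00 -2.97619553e-04  2.29376991e+00] [ 3.64350471  3.61432732 -1.58449703] [ 0.57196296 -0.65472715 -0.07137747] -1.0364963189650922
scene 0.55 [288.4, 503.9] [0.71655905 0.46048966 0.136     ]
top 0.74 [195.2, 219.3] [0.68597487 0.33603651 0.136     ]
229 302 229 350
```

View pics/g2.png

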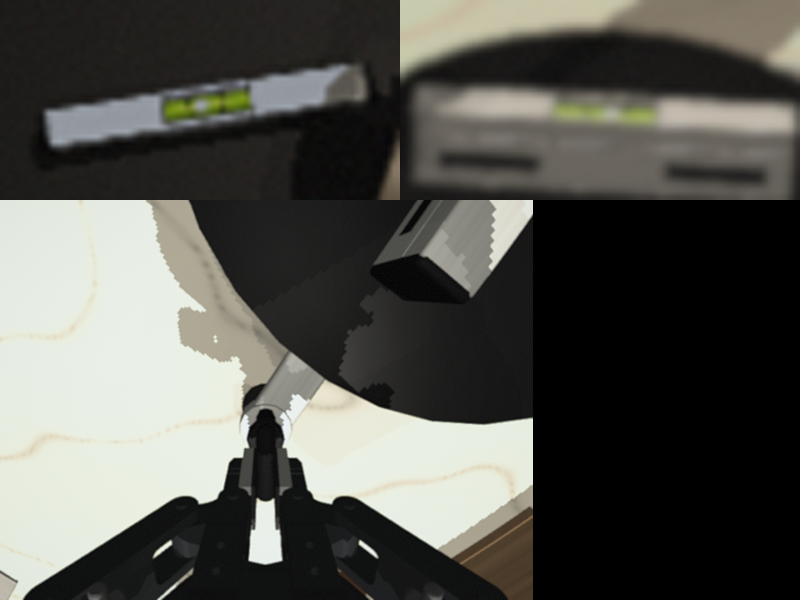

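The top crop shows the window spanning 163 to 252 and the bubble at about 202. That is about 3.5 mm short of the middle, on the side away from the foot, and the scene crop agrees. About 0.67 rad more is needed.

>>> jog_arm([
  [0,0,0,0,0,-0.1,1],
  [0,0,0,0,0,-0.2,1],
  [0,0,0,0,0,-0.3,1],
  [0,0,0,0,0,-0.4,1],
  [0,0,0,0,0,-0.42,1],
  [0,0,0,0,0,-0.42,1],
  [0,0,0,0,0,-0.42,1],
  [0,0,0,0,0,-0.42,1],
])

```text
time: 17.45
eef_pos: [0.6135, -0.1168, 0.0701]
orientation: [3.139, -0.002, 1.634]
contact_force: [5.6, 4.0, -3.9]
grip_width: 0.099
gripper_force: 30.2
```

>>> jog_arm([
  [0,0,0,0,0,0,0.6],
  [0,0,0,0,0,0,0.3],
  [0,0,0,0,0,0,0.3],
  [0,0,0.1,0,0,0,0.3],
  [0,0,0.25,0,0,0,0.3],
  [0,0,0.45,0,0,0,0.3],
  [-0.03,0.1,0.6,0,0,0,0.3],
  [-0.06,0.2,0.6,0,0,0,0.3],
])

```text
time: 18.45
eef_pos: [0.5956, -0.0583, 0.2552]
orientation: [3.133, 0.003, 1.633]
contact_force: [-0.4, 0.5, -0.3]
grip_width: 0.343
gripper_force: 0.0
```

>>> jog_arm([
  [-0.03,0.15,0,0,0,0,1],
  [-0.04,0.3,0,0,0,0,1],
  [-0.04,0.45,0,0,0,0,1],
  [-0.04,0.45,0,0,0,0,1],
  [-0.04,0.45,0,0,0,0,1],
])

```text
time: 19.08
eef_pos: [0.5821, 0.0764, 0.2505]
orientation: [-3.142, 0.001, 1.634]
contact_force: [-0.3, 0.4, 0.6]
grip_width: -0.0
gripper_force: 0.0
```

Run:
```python
from h import *
o=robot.observe();print(o["time"],o["eef_pos"],o["orientation"],o["contact_force"])
w=shot("wrist","w5")
for n,z in dict(bubble=.136,level=.095).items():
  for r in nets.tip_of("wrist",n)[:2]: print(n,r["p"],r["centre"],at("wrist",*r["centre"],z))
print(rect("wrist","level",.14)[:4])
```

```text
19.075 [0.5820913  0.07635697 0.25050526] [-3.14152647e+00  5.94305747e-04  1.63428517e+00] [-0.32533757  0.39497724  0.64712388]
bubble 0.39 [221.5, 313.6] [0.5782324  0.07822831 0.136     ]
level 0.6 [204.3, 316.4] [0.57999915 0.08247739 0.095     ]
(0.82, array([0.5774, 0.0975]), array([ 22.7, 168.4]), -1.4195)
```

View pics/w5.png

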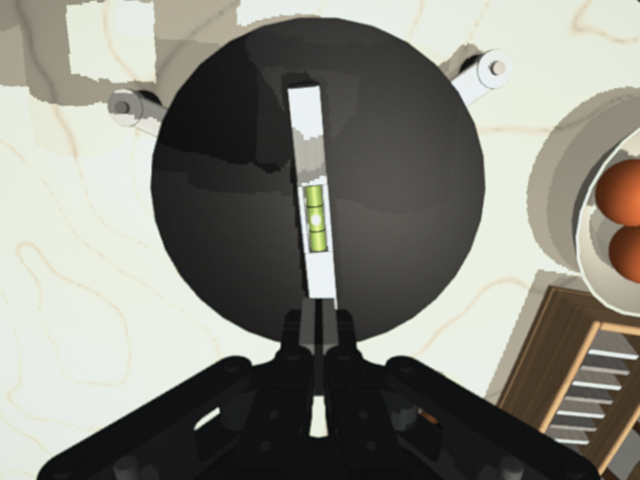

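The wrist view shows the vial lines at rows ~206 and ~232 and the bubble at ~219, so it is centred. I'll measure it by intensity profile.

```bash
cat >> h.py <<'E'
def profile(cam,im,c,yaw,z=.136):
    """blue & green channel along level axis, mm -> values; c=level centre xy"""
    p=eyes.camera_params(cam);R=np.array(p["R"]);t=np.array(p["t"]);K=np.array(p["K"])
    s=np.arange(-32,33)/1000;out=[]
    for w in(-.002,0,.002):
        X=np.c_[c[0]+s*np.cos(yaw)-w*np.sin(yaw),c[1]+s*np.sin(yaw)+w*np.cos(yaw),np.full(len(s),z)]@R.T+t
        u=X[:,:2]/X[:,2:];u*=1+p["k1"]*(u**2).sum(1,keepdims=True)
        q=(np.c_[u,np.ones(len(u))]@K.T).astype(np.float32)
        out.append(cv2.remap(im,q[:,0],q[:,1],cv2.INTER_LINEAR)[:,0])
    return np.mean(out,0)
E
python3 - <<'E'
from h import *
im=cv2.imread("pics/w5.png")[:,:,::-1].copy()
p=eyes.camera_params("wrist")
L=plane(p,np.array([[315,206.],[317.5,232.]]),.138);c=L.mean(0);print(L,c)
yaw=np.arctan2(-.119-.084,.612-.5805);print(yaw)
v=profile("wrist",im,c,yaw)
for i in range(65): print(i-32,v[i].astype(int),end="; ")
print(robot.observe()["eef_pos"])
E
```

```text
[[0.57863056 0.09137067]
 [0.58184592 0.07036582]] [0.58023824 0.08086824]
-1.4168516623365468
-32 [156 156 149]; -31 [183 188 184]; -30 [221 227 228]; -29 [235 240 242]; -28 [231 235 237]; -27 [182 191 177]; -26 [158 180 111]; -25 [188 214 117]; -24 [195 221 123]; -23 [195 220 123]; -22 [196 222 125]; -21 [196 221 125]; -20 [196 221 125]; -19 [196 221 125]; -18 [196 220 125]; -17 [195 220 124]; -16 [195 221 124]; -15 [195 221 124]; -14 [195 221 124]; -13 [196 222 125]; -12 [197 222 126]; -11 [175 201 112]; -10 [125 143  81]; -9 [151 173  97]; -8 [191 216 121]; -7 [195 221 123]; -6 [196 221 124]; -5 [202 225 128]; -4 [211 229 149]; -3 [223 234 198]; -2 [232 238 226]; -1 [235 239 234]; 0 [235 240 237]; 1 [235 240 237]; 2 [235 240 236]; 3 [232 239 230]; 4 [226 236 212]; 5 [217 232 174]; 6 [211 230 138]; 7 [210 230 133]; 8 [211 231 134]; 9 [198 220 125]; 10 [150 169  95]; 11 [144 163  92]; 12 [193 217 122]; 13 [209 231 133]; 14 [209 230 133]; 15 [209 230 133]; 16 [209 230 133]; 17 [209 230 133]; 18 [208 230 132]; 19 [207 229 132]; 20 [207 230 132]; 21 [208 230 132]; 22 [208 230 132]; 23 [208 230 133]; 24 [209 230 133]; 25 [208 230 132]; 26 [191 214 122]; 27 [145 159 105]; 28 [146 150 137]; 29 [210 214 213]; 30 [236 240 243]; 31 [236 241 244]; 32 [235 240 243]; [0.5822662  0.07564057 0.25046417]
```

The lines are at −9.8 and +10.6 mm and the bubble centre is about 0.5 mm from the middle. Now I'll go down to the top of the level with shut fingers.

>>> jog_arm([
  [-0.005,0.005,-0.1,0,0,0.057,1],
  [-0.005,0.005,-0.2,0,0,0.057,1],
  [-0.005,0.005,-0.28,0,0,0.057,1],
  [-0.005,0.005,-0.32,0,0,0.057,1],
  [-0.005,0.005,-0.335,0,0,0.057,1],
  [-0.005,0.005,-0.342,0,0,0.057,1],
  [-0.005,0.005,-0.347,0,0,0.057,1],
  [-0.005,0.005,-0.352,0,0,0.057,1],
])

```text
time: 20.27
eef_pos: [0.5809, 0.0784, 0.1454]
orientation: [3.14, 0.0, 1.724]
contact_force: [0.2, 0.6, 0.8]
grip_width: -0.002
gripper_force: 0.0
```

>>> jog_arm([
  [0,0,-0.003,0,0,0,1],
  [0,0,-0.006,0,0,0,1],
  [0,0,-0.009,0,0,0,1],
  [0,0,-0.011,0,0,0,1],
  [0,0,-0.011,0,0,0,1],
])

```text
time: 20.9
eef_pos: [0.5806, 0.0784, 0.1416]
orientation: [3.142, -0.0, 1.724]
contact_force: [0.5, -0.9, 0.6]
grip_width: 0.004
gripper_force: 0.0
```

>>> jog_arm([
  [0,0,-0.0015,0,0,0,1],
  [0,0,-0.003,0,0,0,1],
  [0,0,-0.0045,0,0,0,1],
  [0,0,-0.0045,0,0,0,1],
])

```text
time: 21.4
eef_pos: [0.5806, 0.0784, 0.1402]
orientation: [3.142, 0.0, 1.724]
contact_force: [0.1, 0.2, 1.0]
grip_width: -0.001
gripper_force: 0.0
```

>>> jog_arm([
  [0,0,-0.001,0,0,0,1],
  [0,0,-0.002,0,0,0,1],
  [0,0,-0.002,0,0,0,1],
])

```text
time: 21.78
eef_pos: [0.5806, 0.0784, 0.1396]
orientation: [-3.142, -0.0, 1.724]
contact_force: [-0.4, -0.1, 0.2]
grip_width: 0.002
gripper_force: 0.0
```

>>> jog_arm([
  [0,0,-0.001,0,0,0,1],
  [0,0,-0.002,0,0,0,1],
  [0,0,-0.002,0,0,0,1],
])

```text
time: 22.15
eef_pos: [0.5806, 0.0784, 0.139]
orientation: [3.142, -0.0, 1.724]
contact_force: [0.0, 0.3, -0.4]
grip_width: 0.004
gripper_force: 0.0
```

>>> jog_arm([
  [0,0,-0.0015,0,0,0,1],
  [0,0,-0.003,0,0,0,1],
  [0,0,-0.003,0,0,0,1],
])

```text
time: 22.52
eef_pos: [0.5806, 0.0783, 0.1381]
orientation: [3.142, 0.0, 1.724]
contact_force: [-0.4, 0.4, 0.3]
grip_width: 0.002
gripper_force: 0.0
```

>>> jog_arm([
  [0,0,-0.0015,0,0,0,1],
  [0,0,-0.003,0,0,0,1],
  [0,0,-0.003,0,0,0,1],
])

```text
time: 22.9
eef_pos: [0.5806, 0.0784, 0.1372]
orientation: [-3.142, 0.0, 1.724]
contact_force: [0.2, 0.2, -0.6]
grip_width: 0.003
gripper_force: 0.0
```

>>> jog_arm([
  [0,0,-0.0015,0,0,0,1],
  [0,0,-0.003,0,0,0,1],
  [0,0,-0.003,0,0,0,1],
])

```text
time: 23.28
eef_pos: [0.5806, 0.0784, 0.1363]
orientation: [3.142, 0.0, 1.724]
contact_force: [-0.2, -0.7, 0.7]
grip_width: 0.003
gripper_force: 0.0
```

>>> jog_arm([
  [0,0,-0.0015,0,0,0,1],
  [0,0,-0.003,0,0,0,1],
  [0,0,-0.003,0,0,0,1],
])

```text
time: 23.65
eef_pos: [0.5806, 0.0784, 0.1354]
orientation: [-3.142, 0.0, 1.724]
contact_force: [0.2, 0.9, -0.2]
grip_width: 0.002
gripper_force: 0.0
```

Run:
```python
from h import *
w=shot("wrist","w6");s=shot("scene","s6");t=shot("top","t6")
r,c=pix("top",[.58,.083,.14]);r,c=int(r),int(c);r2,c2=pix("scene",[.58,.083,.14]);r2,c2=int(r2),int(c2)
cr=lambda a,r0,r1,c0,c1,W,H:cv2.resize(a[r0:r1,c0:c1],(W,H),interpolation=cv2.INTER_CUBIC)
im=np.vstack([np.hstack([cr(s,r2-30,r2+20,c2-40,c2+40,400,250),cr(t,r-25,r+25,c-40,c+40,400,250)]),cr(w,130,350,186,690,800,350)])
cv2.imwrite("pics/g3.png",im[:,:,::-1])
print(rect("wrist","level",.14)[:4])
```

```text
(0.8, array([0.5796, 0.084 ]), array([ 23. , 197.4]), -1.4149)
```

View pics/g3.png

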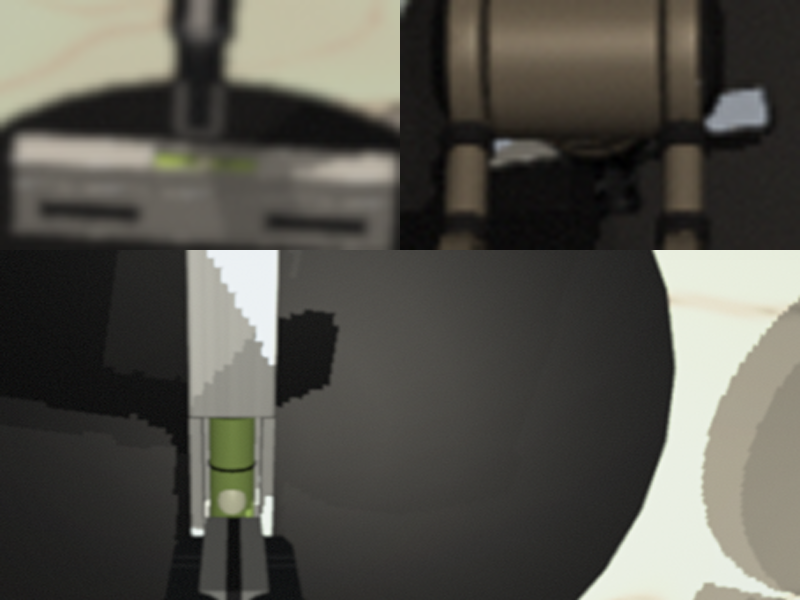

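The fingertips are still visibly above the vial: the scene crop shows the tip at row 135 against the window at 160. They are centred across the level, and the bubble is still inside its line. I'll go on down carefully.

>>> jog_arm([
  [0,0,-0.0015,0,0,0,1],
  [0,0,-0.003,0,0,0,1],
  [0,0,-0.004,0,0,0,1],
  [0,0,-0.004,0,0,0,1],
])

```text
time: 24.35
eef_pos: [0.5806, 0.0784, 0.1342]
orientation: [3.142, 0.0, 1.724]
contact_force: [-0.9, 0.9, 0.4]
grip_width: -0.002
gripper_force: 0.0
```

Run:
```python
from h import *
o=robot.observe();e=o["eef_pos"];print(e,o["contact_force"])
print("tcp px",pix("wrist",e),pix("scene",e),pix("scene",[.5806,.0784,.14]))
print("w6 tip px col,row ~",186+235*504/800,130+(517-250)*220/350,"edge");
print(pix("wrist",[.5806-.011*.155,.0784+.011*.988,e[2]]))
```

```text
[0.58063554 0.07837804 0.13424377] [-0.85246612  0.86233528  0.44298242]
tcp px (np.float64(290.10371297701624), np.float64(318.38634946818684)) (np.float64(231.70059094872448), np.float64(348.42579513975556)) (np.float64(229.8157659602716), np.float64(348.51190739650696))
w6 tip px col,row ~ 334.05 297.8285714285714 edge
(np.float64(269.9330963215819), np.float64(318.25346809250175))
```

Run:
```python
from h import *
e=robot.observe()["eef_pos"]
for h in(0,.005,.01,.015,.02):
  print(h,[np.round(pix("wrist",[e[0]-.155*a,e[1]+.988*a,e[2]+h])[0],1) for a in(.011,.005,0)],np.round(pix("scene",[e[0],e[1],e[2]+h])[0],1))
im=cv2.imread("pics/w6.png"); print(im[255:330:3,319].tolist()); print(im[255:330:3,328].tolist())
```

```text
0 [np.float64(270.0), np.float64(281.1), np.float64(290.1)] 231.7
0.005 [np.float64(274.2), np.float64(285.5), np.float64(294.7)] 230.1
0.01 [np.float64(278.6), np.float64(290.1), np.float64(299.6)] 228.4
0.015 [np.float64(283.2), np.float64(295.0), np.float64(304.7)] 226.8
0.02 [np.float64(288.1), np.float64(300.2), np.float64(310.1)] 225.1
[[65, 125, 107], [65, 125, 107], [66, 125, 107], [64, 124, 107], [50, 94, 81], [54, 106, 90], [64, 125, 106], [65, 125, 106], [65, 125, 106], [154, 183, 184], [150, 179, 178], [145, 174, 174], [142, 169, 169], [138, 165, 165], [51, 94, 82], [11, 9, 10], [15, 14, 14], [14, 13, 16], [15, 12, 15], [14, 14, 14], [15, 15, 16], [16, 15, 14], [11, 12, 11], [18, 18, 18], [14, 13, 14]]
[[50, 98, 83], [53, 101, 86], [50, 99, 85], [45, 91, 77], [23, 44, 38], [52, 100, 86], [51, 99, 85], [53, 100, 85], [51, 98, 84], [50, 96, 82], [48, 97, 82], [61, 112, 96], [64, 119, 102], [82, 157, 134], [74, 126, 110], [69, 72, 72], [69, 72, 73], [70, 73, 74], [71, 74, 74], [70, 73, 74], [67, 71, 71], [69, 72, 73], [70, 73, 73], [69, 73, 73], [70, 74, 74]]
```

>>> jog_arm([
  [0,0,-0.0015,0,0,0,1],
  [0,0,-0.003,0,0,0,1],
  [0,0,-0.004,0,0,0,1],
  [0,0,-0.004,0,0,0,1],
])

```text
time: 24.85
eef_pos: [0.5806, 0.0784, 0.133]
orientation: [-3.142, 0.0, 1.724]
contact_force: [0.4, -0.2, -0.7]
grip_width: -0.002
gripper_force: 0.0
```

>>> jog_arm([
  [0,0,-0.0015,0,0,0,1],
  [0,0,-0.003,0,0,0,1],
  [0,0,-0.003,0,0,0,1],
])

```text
time: 25.22
eef_pos: [0.5806, 0.0784, 0.1321]
orientation: [-3.142, -0.0, 1.724]
contact_force: [-0.1, -0.4, 0.9]
grip_width: 0.003
gripper_force: 0.0
```

>>> jog_arm([
  [0,0,-0.0015,0,0,0,1],
  [0,0,-0.003,0,0,0,1],
  [0,0,-0.003,0,0,0,1],
])

```text
time: 25.6
eef_pos: [0.5806, 0.0784, 0.1312]
orientation: [3.142, -0.0, 1.724]
contact_force: [0.8, 0.7, 0.4]
grip_width: -0.004
gripper_force: 0.0
```

Run:
```python
from h import *
o=robot.observe();print(o["time"],o["eef_pos"],o["contact_force"])
w=shot("wrist","w7");s=shot("scene","s7")
g=w[:,319].astype(int).sum(1);print("wrist dark from row",[i for i in range(250,330) if g[i]<70][:3], "was",[i for i in range(250,330) if cv2.imread("pics/w6.png")[i,319].astype(int).sum()<70][:3])
a=cv2.imread("pics/s6.png")[:,:,::-1]
for r in range(216,240): print(r,a[r,349],s[r,349])
```

```text
25.6 [0.58063697 0.07836753 0.13121879] [0.81355283 0.68123166 0.4134789 ]
wrist dark from row [299, 300, 301] was [299, 300, 301]
216 [26 26 26] [24 23 24]
217 [28 28 28] [23 24 23]
218 [27 27 27] [26 26 26]
219 [24 24 24] [27 27 27]
220 [25 25 26] [24 24 24]
221 [27 27 27] [26 27 26]
222 [26 27 26] [26 27 26]
223 [28 27 27] [26 27 27]
224 [41 40 39] [26 26 26]
225 [52 50 48] [36 35 34]
226 [50 48 46] [50 48 46]
227 [57 55 51] [65 62 59]
228 [77 74 68] [79 76 71]
229 [88 86 75] [88 86 75]
230 [98 98 76] [97 97 76]
231 [113 114  86] [112 113  86]
232 [121 121  96] [121 121  96]
233 [113 111  95] [113 111  95]
234 [103 100  90] [102  99  90]
235 [100  96  89] [100  96  89]
236 [104 101  94] [104 101  95]
237 [109 106 101] [109 106 101]
238 [107 104  98] [107 104  98]
239 [104 100  94] [104 100  94]
```

>>> jog_arm([
  [0,0,-0.002,0,0,0,1],
  [0,0,-0.004,0,0,0,1],
  [0,0,-0.006,0,0,0,1],
  [0,0,-0.006,0,0,0,1],
])

```text
time: 26.2
eef_pos: [0.5806, 0.0784, 0.1294]
orientation: [-3.141, -0.0, 1.724]
contact_force: [0.3, 1.0, -0.1]
grip_width: -0.002
gripper_force: 0.0
```

>>> jog_arm([
  [0,0,-0.0015,0,0,0,1],
  [0,0,-0.003,0,0,0,1],
  [0,0,-0.004,0,0,0,1],
  [0,0,-0.004,0,0,0,1],
])

```text
time: 26.7
eef_pos: [0.5806, 0.0784, 0.1282]
orientation: [3.142, -0.0, 1.724]
contact_force: [-0.1, 0.2, -0.3]
grip_width: -0.002
gripper_force: 0.0
```

>>> jog_arm([
  [0,0,-0.0015,0,0,0,1],
  [0,0,-0.003,0,0,0,1],
  [0,0,-0.004,0,0,0,1],
  [0,0,-0.004,0,0,0,1],
])

```text
time: 27.2
eef_pos: [0.5806, 0.0784, 0.127]
orientation: [3.142, -0.0, 1.724]
contact_force: [0.6, -0.5, -0.2]
grip_width: 0.002
gripper_force: 0.0
```

Run:
```python
from h import *
w=shot("wrist","w8");s=shot("scene","s8");a=cv2.imread("pics/s6.png")[:,:,::-1]
np.set_printoptions(linewidth=220)
print("now");print(s[218:238,332:366,1].astype(int))
g=lambda im:im[285:312:2,300:340:3,1].astype(int)
print(g(w));print(g(cv2.imread("pics/w6.png")))
o=robot.observe();print(o["time"],o["wrist_torque"])
```

```text
now
[[ 28  28  26  27  26  25  25  25  25  24  25  26  31  41  46  38  29  24  26  28  35  37  32  28  26  26  25  26  25  26  25  27  31  32]
 [ 25  25  24  24  25  24  25  25  26  25  25  27  39  51  54  44  31  25  26  32  42  47  41  32  26  25  25  25  25  24  24  25  24  24]
 [ 25  24  24  26  25  24  25  24  26  26  25  28  41  56  58  46  31  27  27  35  48  54  48  34  25  24  23  25  25  25  24  26  22  22]
 [ 26  25  25  24  25  24  25  25  24  25  23  30  43  57  58  45  32  25  27  37  50  56  49  34  27  24  24  25  24  23  24  24  24  24]
 [ 25  25  25  26  26  23  25  24  25  26  25  30  42  57  58  45  31  25  26  37  51  57  49  34  26  22  24  23  23  25  23  24  24  22]
 [ 25  25  24  25  26  24  25  25  25  25  24  30  43  57  59  45  31  27  27  37  51  56  48  34  26  24  23  22  24  22  24  22  22  19]
 [ 25  26  27  25  26  25  24  25  25  25  26  30  43  57  59  46  32  29  30  36  51  56  47  33  24  24  23  21  22  22  25  23  21  18]
 [ 43  40  38  36  35  34  33  33  32  31  29  32  44  58  59  46  31  27  29  37  50  55  45  32  26  24  24  23  22  23  
[... 2681 characters left out ...]
04 234]
 [122 208  92 113 156 168 171 165 135 108 140 104 233 234]
 [120 199  92 109 142 167 169 160 121 152 137 102 238 232]
 [120 201  92 108 123 151 158 136 123 171 135 124 238 227]
 [123 162  83  94  99  95  99  93 104 137 113 144 243 227]
 [126  92  71  72  71  39  20  28  72  72  71 113 244 227]
 [127  85  74  71  73  35  17  26  73  73  73 107 243 226]
 [129  75  73  72  74  36  15  28  74  73  73  98 241 224]
 [177  73  72  73  73  35  14  27  75  74  72  90 240 216]
 [234  75  73  73  73  37  11  26  73  74  73  85 240 215]
 [149  70  73  74  74  37  16  26  74  73  73  72 156 140]
 [ 28  73  74  73  72  34  15  25  74  73  73  73  36  22]]
27.3 [-0.01936841  0.03413929 -0.00661361]
```

>>> jog_arm([
  [0,0,-0.002,0,0,0,1],
  [0,0,-0.004,0,0,0,1],
  [0,0,-0.005,0,0,0,1],
  [0,0,-0.005,0,0,0,1],
])

```text
time: 27.8
eef_pos: [0.5806, 0.0784, 0.1255]
orientation: [3.142, 0.0, 1.724]
contact_force: [0.3, 0.4, -0.3]
grip_width: 0.001
gripper_force: 0.0
```

>>> jog_arm([
  [0,0,-0.002,0,0,0,1],
  [0,0,-0.004,0,0,0,1],
  [0,0,-0.005,0,0,0,1],
  [0,0,-0.005,0,0,0,1],
])

```text
time: 28.3
eef_pos: [0.5806, 0.0784, 0.124]
orientation: [3.142, 0.0, 1.724]
contact_force: [-0.3, -0.1, 0.2]
grip_width: -0.002
gripper_force: 0.0
```

>>> jog_arm([
  [0,0,-0.002,0,0,0,1],
  [0,0,-0.004,0,0,0,1],
  [0,0,-0.005,0,0,0,1],
  [0,0,-0.005,0,0,0,1],
])

```text
time: 28.8
eef_pos: [0.5806, 0.0784, 0.1226]
orientation: [3.142, 0.0, 1.724]
contact_force: [0.2, 0.4, -0.3]
grip_width: 0.004
gripper_force: 0.0
```

>>> jog_arm([
  [0,0,-0.002,0,0,0,1],
  [0,0,-0.004,0,0,0,1],
  [0,0,-0.006,0,0,0,1],
  [0,0,-0.006,0,0,0,1],
])

```text
time: 29.3
eef_pos: [0.5806, 0.0784, 0.1207]
orientation: [-3.142, 0.0, 1.724]
contact_force: [0.5, 0.6, -0.4]
grip_width: 0.002
gripper_force: 0.0
```

Run:
```python
from h import *
o=robot.observe();print(o["time"],o["eef_pos"],o["contact_force"],o["grip_width"])
s=shot("scene","s9");w=shot("wrist","w9");np.set_printoptions(linewidth=220)
print(s[222:234,338:360,1].astype(int))
print(w[285:312:2,300:340:3,1].astype(int))
```

```text
29.3 [0.58060846 0.07837403 0.1207073 ] [ 0.49495777  0.58114942 -0.423285  ] 0.0022802785976408432
[[ 25  25  24  25  25  28  43  56  57  44  29  26  27  35  49  54  48  33  26  25  22  23]
 [ 25  26  24  25  25  30  43  57  58  45  30  26  26  35  51  56  48  34  27  24  24  24]
 [ 25  26  24  27  26  30  43  58  58  45  30  26  27  37  50  55  47  34  26  24  24  23]
 [ 33  32  32  31  31  32  45  58  59  45  31  26  27  37  50  55  46  33  25  24  23  24]
 [ 64  63  61  56  50  48  53  62  60  45  29  27  28  38  51  55  46  34  28  25  25  23]
 [113 109 100  87  79  73  73  72  63  44  30  25  28  38  53  58  53  47  42  39  37  35]
 [154 149 132 109  99  96  93  85  69  48  33  29  31  41  56  64  65  64  61  58  57  54]
 [174 168 151 129 119 116 111 101  82  61  50  48  48  53  63  70  73  73  73  73  73  72]
 [177 172 160 150 149 146 140 128 107  84  74  76  79  80  80  79  77  77  78  80  83  83]
 [167 161 156 158 162 163 159 149 128 105  94  98 102 102  97  90  84  82  86  89  91  91]
 [141 136 134 140 146 149 148 143 130 112 101 101 104 103  99  94  88  87  91  93  96  95]
[... 219 characters left out ...]
1  97 112 118 123 125 122 117 108 101 153 128 136]
 [107 130  98 113 118 124 123 122 116 108 100 152 128 137]
 [106 130  98 111 118 124 125 121 117 107 101 186 127 135]
 [105 129  99 111 138 169 178 152 120 109 105 198 125 135]
 [105 117  85 101 131 139 145 130 114  91  94 155 129 138]
 [105  95  71  72  72  39  24  32  72  70  71  73 129 137]
 [101  90  73  74  73  36  17  26  74  72  74  74 130 136]
 [100  86  74  73  74  35  14  25  75  72  72  74 130 136]
 [102  83  74  75  74  37  15  27  74  73  72  74 131 136]
 [121  91  74  73  74  37  17  27  73  74  74  73 130 134]
 [ 82  81  73  72  74  36  11  26  73  73  75  73  84  90]
 [ 25  72  73  74  73  34  14  27  74  72  71  72  30  19]]
```

The tip now covers the level's top down to about row 229 in the scene image, so a few millimetres are left. I'll continue gently.

>>> jog_arm([
  [0,0,-0.002,0,0,0,1],
  [0,0,-0.004,0,0,0,1],
  [0,0,-0.005,0,0,0,1],
  [0,0,-0.005,0,0,0,1],
])

```text
time: 29.9
eef_pos: [0.5806, 0.0784, 0.1192]
orientation: [3.142, 0.0, 1.724]
contact_force: [0.2, 0.0, 0.4]
grip_width: -0.004
gripper_force: 0.0
```

>>> jog_arm([
  [0,0,-0.0015,0,0,0,1],
  [0,0,-0.003,0,0,0,1],
  [0,0,-0.004,0,0,0,1],
  [0,0,-0.004,0,0,0,1],
])

```text
time: 30.4
eef_pos: [0.5806, 0.0784, 0.118]
orientation: [-3.142, 0.0, 1.724]
contact_force: [-0.7, 0.1, 0.4]
grip_width: -0.001
gripper_force: 0.0
```

>>> jog_arm([
  [0,0,-0.0015,0,0,0,1],
  [0,0,-0.003,0,0,0,1],
  [0,0,-0.004,0,0,0,1],
  [0,0,-0.004,0,0,0,1],
])

```text
time: 30.9
eef_pos: [0.5808, 0.0784, 0.1176]
orientation: [3.141, 0.0, 1.724]
contact_force: [-1.5, -0.3, 5.6]
grip_width: -0.006
gripper_force: 2.7
```

Contact at 5.6 N. A little more for about 10 N.

>>> jog_arm([
  [0,0,-0.001,0,0,0,1],
  [0,0,-0.0018,0,0,0,1],
  [0,0,-0.0018,0,0,0,1],
  [0,0,-0.0018,0,0,0,1],
  [0,0,-0.0018,0,0,0,1],
  [0,0,-0.0018,0,0,0,1],
  [0,0,-0.0018,0,0,0,1],
  [0,0,-0.0018,0,0,0,1],
])

```text
time: 31.9
eef_pos: [0.5809, 0.0784, 0.1176]
orientation: [3.14, 0.0, 1.724]
contact_force: [-2.7, 0.1, 8.3]
grip_width: -0.002
gripper_force: 4.3
```

Run:
```python
from h import *
f=[]
for i in range(3):
  w=shot("wrist","w10"); o=robot.observe(); f.append(o["contact_force"][2])
print(o["time"],o["eef_pos"],np.round(f,1))
c=(.5803,.0805)
v=profile("wrist",w,c,1.725)  # + = away from foot
for i in range(30,65): print(i-32,v[i].astype(int),end="; ")
p=eyes.camera_params("wrist");print("tip edge s:",[(q-np.array(c))@[-.154,.988] for q in plane(p,np.array([[318.,297.]]),.14)])
```

```text
32.05 [0.58093275 0.07841065 0.11759231] [8.1 9.1 8.5]
-2 [45 45 44]; -1 [44 45 42]; 0 [45 45 44]; 1 [45 45 44]; 2 [45 44 43]; 3 [56 61 46]; 4 [ 97 113  60]; 5 [103 122  63]; 6 [104 122  63]; 7 [103 121  62]; 8 [104 122  63]; 9 [71 84 43]; 10 [43 51 25]; 11 [100 118  61]; 12 [104 122  63]; 13 [104 121  63]; 14 [103 122  63]; 15 [104 122  63]; 16 [104 122  64]; 17 [103 122  63]; 18 [104 122  63]; 19 [104 122  63]; 20 [104 122  63]; 21 [104 123  64]; 22 [104 122  62]; 23 [104 122  63]; 24 [104 122  64]; 25 [105 123  63]; 26 [ 95 112  58]; 27 [104 108  90]; 28 [142 141 133]; 29 [143 142 134]; 30 [144 142 134]; 31 [143 143 135]; 32 [144 143 135]; tip edge s: [np.float64(0.00570885555205133)]
```

>>> jog_arm([
  [0,0,-0.0008,0,0,0,1],
  [0,0,-0.0008,0,0,0,1],
  [0,0,-0.0008,0,0,0,1],
  [0,0,-0.0008,0,0,0,1],
  [0,0,-0.0008,0,0,0,1],
  [0,0,-0.0008,0,0,0,1],
  [0,0,-0.0008,0,0,0,1],
  [0,0,-0.0008,0,0,0,1],
])

```text
time: 33.05
eef_pos: [0.581, 0.0784, 0.1176]
orientation: [3.14, 0.0, 1.724]
contact_force: [-3.3, 0.9, 9.3]
grip_width: -0.001
gripper_force: 5.0
```

>>> jog_arm([
  [0,0,0,0,0,0,1],
  [0,0,0,0,0,0,1],
  [0,0,0,0,0,0,1],
  [0,0,0,0,0,0,1],
  [0,0,0,0,0,0,1],
  [0,0,0,0,0,0,1],
])

```text
time: 33.8
eef_pos: [0.581, 0.0784, 0.1176]
orientation: [3.14, 0.0, 1.724]
contact_force: [-3.1, -0.3, 10.3]
grip_width: -0.005
gripper_force: 5.0
```

Run:
```python
from h import *
f=[]
for i in range(4):
  w=shot("wrist","w11") if i%2 else shot("scene","s11"); o=robot.observe(); f.append(o["contact_force"][2])
print(o["time"],o["eef_pos"],np.round(f,1))
v=profile("wrist",w,(.5803,.0805),1.725)
print([(i-32,v[i].astype(int).tolist()) for i in range(33,45)])
s=cv2.imread("pics/s11.png");np.set_printoptions(linewidth=220)
print(s[226:234,336:364,0].astype(int)) # blue: high = bubble vs vial
```

```text
34.0 [0.58101536 0.07840202 0.11760222] [10.3  9.9  9.4  9.2]
[(1, [44, 44, 42]), (2, [44, 44, 43]), (3, [56, 61, 46]), (4, [96, 112, 59]), (5, [104, 122, 63]), (6, [103, 122, 62]), (7, [104, 122, 63]), (8, [104, 122, 63]), (9, [70, 83, 42]), (10, [43, 52, 25]), (11, [100, 118, 61]), (12, [104, 122, 63])]
[[ 69  63  60  59  56  52  47  46  52  61  58  45  31  27  27  37  49  52  43  33  27  23  25  24  21  22  19  18]
 [115 108 105 102  93  82  73  69  70  71  62  43  29  26  29  38  50  54  49  42  39  36  34  32  29  27  26  25]
 [148 145 143 139 123 101  89  87  86  79  64  43  30  25  29  38  51  58  58  59  56  54  52  50  47  48  49  49]
 [164 163 162 156 136 106  89  86  85  78  64  44  31  27  30  38  52  61  65  66  67  67  66  65  65  68  72  75]
 [167 166 165 158 136 104  84  81  80  76  65  52  41  40  43  46  54  60  61  62  65  66  67  68  71  77  84  87]
 [157 157 155 147 129 107  95  91  91  89  80  68  60  60  60  61  60  59  56  55  55  57  58  59  66  77  87  91]
 [132 133 132 126 116 108 105 104 105 103  93  80  72  72  73  72  68  64  61  59  58  59  59  62  68  79  89  93]
 [104 106 106 103 101 100 100 101 103 100  92  82  77  76  76  75  73  72  70  70  70  70  70  72  75  84  91  93]]
```

```bash
python3 -c "
from station import order; print(order.sign_off())"
```

```text
the job is handed in; nothing more can be done
None
```

The job is handed in at about 34 s: the level lies on the plate in line with the foot, and the arm is still pressing at about 10 N some 3 mm off the level's middle. The knob was turned about 1.9 rad, and the bubble was about 0.5 mm off centre just before pressing. While pressing, the fingers hid the bubble; the visible side showed no drift away from the foot, but I could not see the foot side.

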